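# Pack the tea cakes down the tube with the pestle

## Robot

A 7-joint arm with a two-finger parallel gripper is mounted at the origin on the work surface. World frame = base frame: x ahead of the robot, y to its left, z up, the work surface at z = 0. Lengths are in m, angles in rad, forces in N, time in s.
With the tool pointing down it reaches from about 0.4 to 0.85 m from the base axis. Payload 10.4 kg.
Tool frame: the origin (TCP) lies between the finger pads; the fingertips stand 8 mm ahead of it and the grasp point (between the pads) lies 11 mm behind it; z points along the fingers, y is the line along which they close (so a half turn about z gives the same grasp; the last joint's range is limited). The gripper opens to 85 mm and grips with 20 to 120 N. Pads are 22 mm wide; open, the fingers measure 114 mm over their backs; the gripper's body (76 mm by 85 mm) begins 54 mm behind the grasp point. The pads swing forward as they close: fully open they stand 13 mm farther back than shut.
Start: joints at [1.24, 0.332, -0.065, 1.46, 0.022, 1.35, -0.088], TCP at [0.189, -0.596, 0.205] pointing down, gripper open.
Joint ranges: [-2.6, 2.6], [-0.5, 2.12], [-1.47, 1.34], [0.16, 2.42], [-1.27, 4.41], [0.06, 2.06], [-2.6, 2.6]. Speed limits (rad/s): [2.22, 2.22, 2.79, 2.79, 3.14, 3.14, 3.14].

## Interface

Orientations are given as a unit quaternion [x, y, z, w].
In Python, from plant import * gives the robot as it stands.
- The arm moves only by the shell command python3 -m jog 'ROWS'. ROWS is JSON, a list of rows, each a list of 7 numbers: the opening, from 0 (shut) to 1 (fully open), then the shift along the tool's x, y, z in m, then the turn, a rotation vector about the tool's x, y, z in rad. In form: [[claw, tx, ty, tz, ax, ay, az], ...]. A call has exactly 8 rows; each row is the pose to reach, as a shift and turn from the pose commanded when the call began, along the tool's axes at that moment; what a row does not reach only later rows make up. A row lasts 1/8 s, in which the tool goes at most 62.5 mm and 10.7 degrees, less where a joint would pass 70% of its speed; a pose out of reach is approached as far as the arm can. A call with a gripper value outside its range is refused whole. The fingers move at their own pace and stop on an object; the grip force is fixed at half the most. Time passes only in rows, so rows that repeat a pose let the fingers close, or fill a call up. It gives the time, the measured TCP pose, the force, the opening and the grip force at its end, in the units of the state.
- state(): the state, without advancing time (a new reading comes with each control period).
- read_camera(name): name is "side" or "top"; returns a dict with "img" (384x512x3 uint8, blue, green, red), "mtx" (3x3 intrinsics, pixels), "distortion" ([k1, k2, p1, p2, k3] as OpenCV has them; the pictures are not rectified), "cam_to_world" (4x4, takes a point from camera to world coordinates). Camera axes: x right, y down, z forward; pixel columns grow to the right and rows downward; lengths in m; the calibration is good to about 2 mm. A picture is of the moment at which its call begins. There is no depth.
- finish_job(): hands the job in; it is judged then, once.
The state is a dict: "time_s": time; "q": joint angles; "joint_velocities": joint speeds; "joint_torque": joint torques, N m; "ee_pos": TCP position; "orientation": TCP orientation; "contact_force": force on the tool from outside, world axes, zero at the start; "ft_torque": the same for the moment, N m; "grip_width": finger opening in m; "finger_force": force on a finger pad.
Only numpy, scipy, OpenCV 4.12 (cv2) and the standard library are available. Lean on these libraries where they do the work, as an engineer would, in place of code of your own. Each camera call takes 0.05 s, during which the arm holds its last target. There are 200 camera calls.

## Task

Lift the tea strainer off the mouth of the clear tube and stand it upright on the cutting board. Then take the wooden pestle out of the mortar and push the three tea cakes down the tube with it until they lie tight on one another and bottom out firmly, and put the pestle back upright in the mortar. Leave the mortar and the other things on the counter where they are.

Things in the scene. Friction and masses are not known exactly. Their poses are not given: they have to be found in the camera images.
- dispenser: Tea-cake tube fixed to the counter: upright clear plastic tube, open at the top, on a round steel base 96 mm across and 12 mm thick. Tube 72 mm outside, 64 mm inside (4 mm wall), rim 150 mm above the counter, inner floor 12 mm above the counter. Origin: centre of the base's underside, on the tube's axis; z up.
- cake_low: Lowest of three hard dark tea cakes with paper bands in the tube, each a solid disc 62 mm across and 20 mm thick, a snug fit that stays where it is left. Origin: centre of its underside; fully home this is 12 mm above the counter. At the start it hangs 13 to 25 mm above the tube's floor.
- cake_mid: Middle tea cake, same size, origin centre of its underside (32 mm above the counter when the stack is packed). At the start a gap of 4 to 10 mm separates it from the one below.
- cake_top: Top tea cake, same size; origin: centre of its underside, its upper face 20 mm higher. Packed home its upper face is 72 mm above the counter; at the start a gap of 4 to 10 mm lies below it. Pushing takes about 2 N, then 4 N with two cakes, 6 N with all three (a little more when fast); once packed nothing gives. A firm press is 12 to 25 N on the packed stack, for a moment; stay below 60 N.
- strainer: Stainless basket tea strainer, 0.12 kg, at the start sitting in the tube's mouth. Basket 48 mm across, flat bottom; flat rim 88 mm across and 3 mm thick, its underside 25 mm above the bottom; arched handle with a flat top bar along the strainer's x axis, 68 mm long, 10 mm wide (y), 6 mm thick, centre 65 mm above the bottom, 34 mm free below it. Origin: centre of the basket's underside; z up.
- board: Square white plastic cutting board, 180 x 180 x 10 mm, lying flat on the counter, loose, 0.6 kg. Origin: centre of its underside; x and y along its edges, top face 10 mm above the origin.
- mortar: Round clay mortar, loose, 1.4 kg, 70 mm high, 108 mm across at the foot and 132 mm at the rim, wall 8 mm; flat inner floor 12 mm above the counter, about 92 mm across. Origin: centre of its underside; z up.
- pestle: Wooden pestle, 170 mm long, 0.16 kg, standing upright on its thick end in the mortar. Flat foot 44 mm across for the lowest 34 mm, tapering to a round shaft 26 mm across from 62 to 158 mm above the foot, top end slightly narrower. Origin: centre of the foot's flat underside; z along the pestle towards its thin end.
- cup: Bystander: blue enamel cup with one handle, 76 mm across, 75 mm high. Origin: centre of underside.
- caddy: Bystander: plastic seasoning caddy with a press button on its front, 72 x 112 x 69 mm. Origin: centre of underside.
- spoon: Bystander: spoon lying on the counter at the right.
- jar: Bystander: jar 64 mm across, 90 mm high. Origin: centre of underside.
- bowl: Bystander: small white bowl 110 mm across, 45 mm high. Origin: centre of underside.
- tin: Bystander: metal tin 56 mm across, 80 mm high. Origin: centre of underside.

How it is judged:
By the outcome, as a careful person would: the job done as asked, in the order asked, and still so for the second after the job is handed in, with the robot touching nothing.
It also fails if it takes over 69 s, if anything falls off the work surface, if the arm or the gripper's body presses on something with over 40 N, if the wrist force passes 120 N, or if a joint passes its speed limit or range.

## Working session

There is one attempt and no reset: what is moved stays moved. The work goes in short steps, Python scripts to look and compute and a shell command to move; the robot and the scene stay as the last step left them, time stands still between calls to the robot, and variables do not carry over. Pictures are saved under pics/ and viewed, at most 10 in all, crops included, and the job is handed in when it is done.

```bash
ls; mkdir -p pics; python3 - <<'E'
from plant import *
import cv2,numpy as np
s=state();print({k:np.round(v,3) for k,v in s.items()})
for n in("side","top"):
    c=read_camera(n);cv2.imwrite(f"pics/{n}0.png",c["img"]);print(n,c["mtx"],c["distortion"],np.round(c["cam_to_world"],3))
E
```

```text
pics
{'time_s': np.float64(0.0), 'q': array([ 1.24 ,  0.333, -0.065,  1.461,  0.022,  1.35 , -0.088]), 'joint_velocities': array([ 0.001, -0.   , -0.001, -0.001,  0.   , -0.   ,  0.   ]), 'joint_torque': array([-1.0000e-03, -6.2544e+01,  4.9000e-02, -3.9160e+01,  1.6000e-02,
        1.0000e-02, -0.0000e+00]), 'ee_pos': array([ 0.189, -0.595,  0.204]), 'orientation': array([ 0.988,  0.153, -0.   , -0.001]), 'contact_force': array([ 0.007,  0.28 , -0.023]), 'ft_torque': array([0.028, 0.02 , 0.001]), 'finger_force': np.float64(0.0), 'grip_width': np.float64(0.085)}
side [[447.98336616   0.         259.73114714]
 [  0.         447.98336616 182.06445133]
 [  0.           0.           1.        ]] [-0.08193205  0.          0.          0.          0.        ] [[-0.891 -0.318  0.323  0.102]
 [-0.453  0.63  -0.631  0.926]
 [-0.003 -0.709 -0.706  1.106]
 [ 0.     0.     0.     1.   ]]
top [[446.08132607   0.         256.39734213]
 [  0.         446.08132607 194.23379148]
 [  0.           0.           1.        ]] [-0.0427413  0.         0.         0.         0.       ] [[ 0.025 -0.989  0.143  0.373]
 [-1.    -0.024  0.014  0.007]
 [-0.01  -0.144 -0.99   1.425]
 [ 0.     0.     0.     1.   ]]
```

View pics/side0.png

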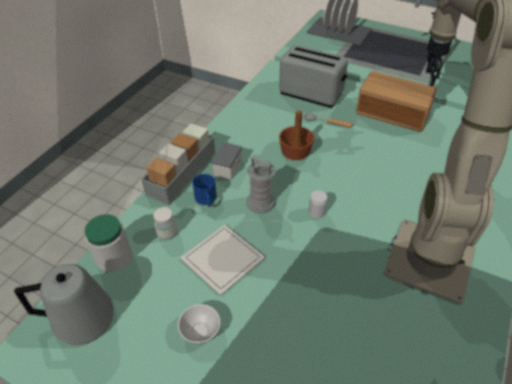

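View pics/top0.png

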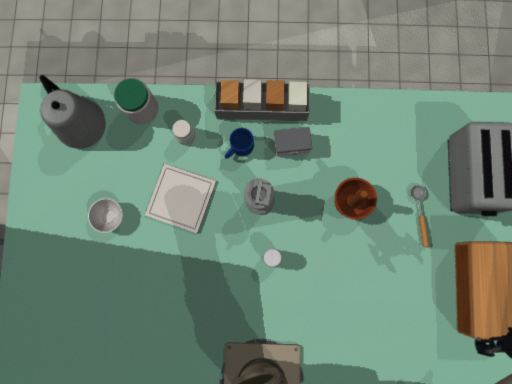

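The side view shows the tube with strainer at about (261,185), the mortar with pestle at (297,138) and the board at (222,260). In the top view they are at (259,196), (356,199) and (181,198). Next come a measuring helper and enlarged crops.

```bash
cat >h.py <<'E'
from plant import *
import cv2,numpy as np
def ray(c,uv):
    p=cv2.undistortPoints(np.array([[uv]],float),c["mtx"],np.array(c["distortion"]))[0,0]
    T=np.array(c["cam_to_world"]);return T[:3,3],T[:3,:3]@np.array([*p,1.])
def onz(c,uv,z):
    o,d=ray(c,uv);return o+d*(z-o[2])/d[2]
def two(c1,u1,c2,u2):
    o,d=ray(c1,u1);p,e=ray(c2,u2);d/=np.linalg.norm(d);e/=np.linalg.norm(e)
    s,t=np.linalg.lstsq(np.c_[d,-e],p-o,rcond=None)[0];a,b=o+s*d,p+t*e
    return (a+b)/2,np.linalg.norm(a-b)
def proj(c,P):
    W=np.linalg.inv(c["cam_to_world"]);return cv2.projectPoints(np.array([P],float),cv2.Rodrigues(W[:3,:3])[0],W[:3,3],c["mtx"],np.array(c["distortion"]))[0].ravel()
def crop(c,u0,v0,w,h,k): return cv2.resize(c["img"][v0:v0+h,u0:u0+w],None,fx=k,fy=k,interpolation=cv2.INTER_CUBIC)
E
python3 - <<'E'
from h import *
s=read_camera("side");t=read_camera("top")
a=crop(s,235,145,55,75,8);b=crop(t,235,170,50,50,8)
im=np.zeros((600,800,3),np.uint8);im[:600,:400]=a[:600,:400];im[:400,400:]=b;cv2.imwrite("pics/c1.png",im)
hsv=cv2.cvtColor(t["img"],cv2.COLOR_BGR2HSV)
# board: pale, low saturation
m=((hsv[...,1]<60)&(hsv[...,2]>120)).astype(np.uint8);m[:,:140]=0;m[:150]=0;m[:,225:]=0;m[240:]=0
c=max(cv2.findContours(m,0,1)[0],key=cv2.contourArea);r=cv2.minAreaRect(c);B=cv2.boxPoints(r)
P=[onz(t,p,.01)[:2] for p in B];print("board",r,np.round(P,3),np.mean(P,0),[np.linalg.norm(P[i]-P[i-1]) for i in range(4)])
# mortar rim
m=((hsv[...,1]>110)&((hsv[...,0]<15)|(hsv[...,0]>170))).astype(np.uint8);m[:,:325]=0;m[:,390:]=0;m[:165]=0;m[235:]=0
c=max(cv2.findContours(m,0,1)[0],key=cv2.contourArea);print(cv2.minEnclosingCircle(c),cv2.boundingRect(c))
u=cv2.fitEllipse(cv2.convexHull(c))[0];print("mortar",u,onz(t,u,.07))
hs=cv2.cvtColor(s["img"],cv2.COLOR_BGR2HSV)
cv2.imwrite("pics/c2.png",np.hstack([crop(s,270,100,55,65,7)[:455,:385],crop(t,325,170,55,65,7)]))
E
```

```text
board ((179.6058349609375, 197.58395385742188), (56.045860290527344, 58.43806457519531), 19.98310661315918) [[0.501 0.387]
 [0.682 0.333]
 [0.622 0.159]
 [0.444 0.215]] [0.56235445 0.273685  ] [np.float64(0.18100503163756884), np.float64(0.1888535897176973), np.float64(0.1840952981097518), np.float64(0.18705045708095738)]
((355.0409851074219, 198.4442596435547), 21.101158142089844) (335, 178, 42, 42)
mortar (355.1067810058594, 198.2540283203125) [ 0.56431842 -0.27662044  0.07      ]
```

View pics/c1.png

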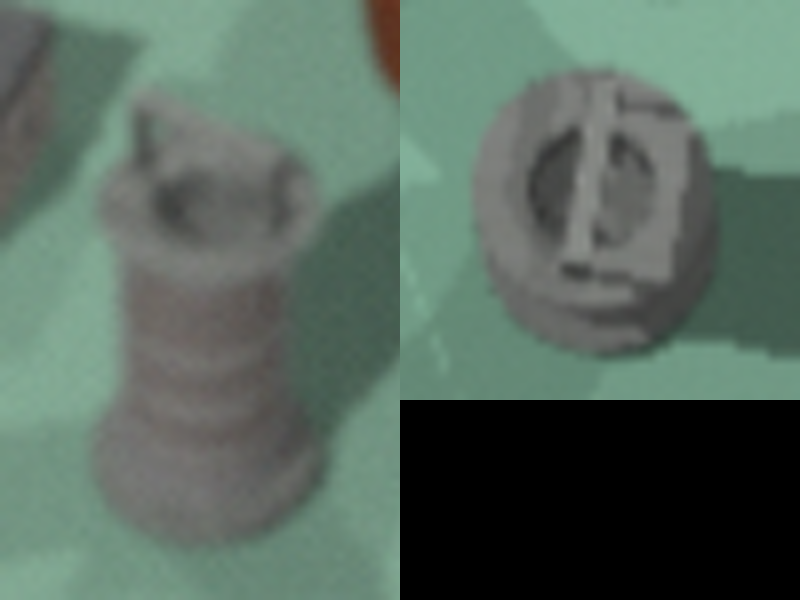

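View pics/c2.png

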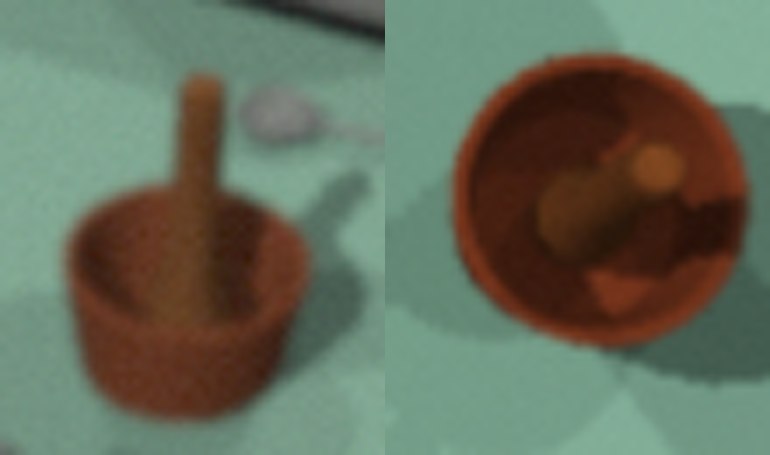

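```bash
python3 - <<'E'
from h import *
s=read_camera("side");t=read_camera("top")
for n,a,b in(("e1",(252.7,156.6),(260,180.7)),("e2",(270.8,164.6),(257.2,203)),("pestle",(298.9,111.5),(363.4,193.6))):
    z=.193 if n[0]=='e' else .182
    print(n,two(s,a,t,b),onz(s,a,z),onz(t,b,z))
print("rim",onz(t,(258.7,193.4),.153), "side rim",onz(s,(235+209/8-.4,145+208/8-.4),.153))
print("base side",onz(s,(235+208/8-.4,145+460/8-.4),.012))
print("foot",onz(t,(351,200.3),.04))
E
```

```text
e1 (array([0.59155437, 0.01554182, 0.18786023]), np.float64(0.0007552475611555959)) [0.58919531 0.02069988 0.193     ] [0.59028684 0.01538192 0.193     ]
e2 (array([0.52750777, 0.02157065, 0.18608825]), np.float64(0.0009895989015936354)) [0.52382079 0.02826561 0.193     ] [0.52711651 0.02164829 0.193     ]
pestle (array([ 0.56293547, -0.27759629,  0.1778631 ]), np.float64(6.7961112459861455e-06)) [ 0.56087727 -0.27223446  0.182     ] [ 0.56230913 -0.27665064  0.182     ]
rim [0.56009798 0.01849281 0.153     ] side rim [0.55816932 0.02764175 0.153     ]
base side [0.55745446 0.03042899 0.012     ]
foot [ 0.56177678 -0.26998463  0.04      ]
```

```bash
cat >>h.py <<'E'
from scipy.spatial.transform import Rotation as Ro
def to(x,y,z,yaw=None,tilt=None):
    "shift and turn in tool axes to TCP x,y,z, tool down with tool x at yaw (deg)"
    s=state();R=Ro.from_quat(s["orientation"]);d=R.inv().apply(np.array([x,y,z])-s["ee_pos"])
    M=R.as_matrix()
    if yaw is None: yaw=np.degrees(np.arctan2(M[1,0],M[0,0]))
    G=Ro.from_euler("z",yaw,degrees=True)*Ro.from_euler("x",180,degrees=True)
    print("t",round(s["time_s"],2),"ee",np.round(s["ee_pos"],4),"shift",np.round(d,4),"turn",np.round((R.inv()*G).as_rotvec(),3),"F",np.round(s["contact_force"],1),"w",round(s["grip_width"],4))
E
python3 -c "
from h import *
to(.559,.019,.29,-5.4)"
```

```text
t 0.3 ee [ 0.1893 -0.5955  0.2042] shift [ 0.5385 -0.4736 -0.0855] turn [-0.     0.     0.402] F [-0.1 -0.1 -0.8] w 0.0853
```

```bash
python3 -m jog '[[1,0,0,-0.06,0,0,0],[1,0.08,-0.07,-0.09,0,0,0.1],[1,0.13,-0.11,-0.09,0,0,0.2],[1,0.18,-0.15,-0.09,0,0,0.3],[1,0.22,-0.19,-0.09,0,0,0.4],[1,0.27,-0.23,-0.09,0,0,0.4],[1,0.31,-0.27,-0.09,0,0,0.4],[1,0.36,-0.31,-0.09,0,0,0.4]]'; python3 -c "
from h import *
to(.559,.019,.25,-5.4)"
```

```text
time_s: 1.3
ee_pos: [0.4176, -0.2236, 0.2947]
orientation: [0.999, -0.046, 0.0, 0.0]
contact_force: [0.8, -0.2, 0.5]
grip_width: 0.0854
finger_force: 0.0
t 1.3 ee [ 0.4176 -0.2236  0.2947] shift [ 0.1184 -0.2547  0.0446] turn [ 0.001 -0.001  0.002] F [ 0.8 -0.2  0.5] w 0.0854
```

```bash
python3 -m jog '[[1,0.03,-0.06,0,0,0,0],[1,0.06,-0.12,0,0,0,0],[1,0.08,-0.18,0.01,0,0,0],[1,0.1,-0.22,0.02,0,0,0],[1,0.1,-0.22,0.03,0,0,0],[1,0.1,-0.22,0.03,0,0,0],[1,0.1,-0.22,0.03,0,0,0],[1,0.1,-0.22,0.03,0,0,0]]'; python3 - <<'E'
from h import *
to(.559,.019,.179,-5.4)
a=read_camera("side");b=read_camera("top")
cv2.imwrite("pics/c3.png",np.hstack([crop(a,215,110,90,100,4),crop(b,215,150,90,100,4)]))
E
```

```text
time_s: 2.3
ee_pos: [0.5368, -0.0167, 0.2651]
orientation: [0.999, -0.047, 0.0, 0.0]
contact_force: [0.5, -0.5, -0.3]
grip_width: 0.0854
finger_force: 0.0
t 2.3 ee [ 0.5368 -0.0167  0.2651] shift [ 0.0187 -0.0377  0.086 ] turn [ 0.    -0.001  0.   ] F [ 0.5 -0.5 -0.3] w 0.0854
```

View pics/c3.png

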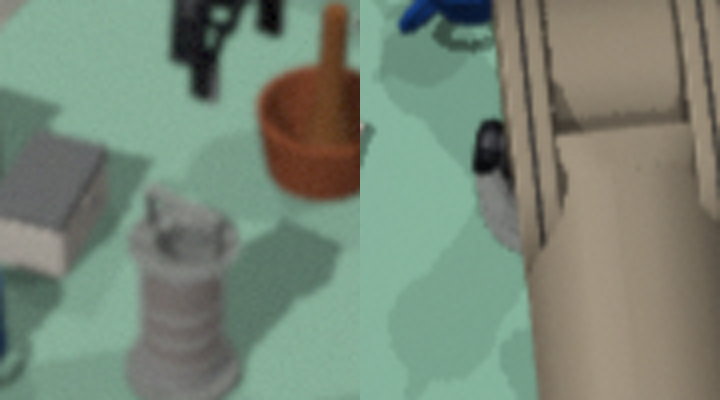

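The side crop shows the open gripper up and behind the tube, with fingertips near side pixels (266,134) and (283,118). The way down to the handle bar is clear, so I move over it and descend.

```bash
python3 -m jog '[[1,0.019,-0.038,0,0,0,0],[1,0.019,-0.038,0.03,0,0,0],[1,0.019,-0.038,0.06,0,0,0],[1,0.019,-0.038,0.086,0,0,0],[1,0.019,-0.038,0.086,0,0,0],[0,0.019,-0.038,0.086,0,0,0],[0,0.019,-0.038,0.086,0,0,0],[0,0.019,-0.038,0.086,0,0,0]]'; python3 - <<'E'
from h import *
to(.559,.019,.30,-5.4)
a=read_camera("side");cv2.imwrite("pics/c4.png",crop(a,215,110,90,100,5))
E
```

```text
time_s: 3.4
ee_pos: [0.5596, 0.0204, 0.1793]
orientation: [0.999, -0.046, 0.001, 0.0]
contact_force: [-0.2, -0.9, -0.1]
grip_width: 0.0323
finger_force: 0.0
t 3.4 ee [0.5596 0.0204 0.1793] shift [-0.0003  0.0015 -0.1207] turn [ 0.    -0.001  0.002] F [-0.2 -0.9 -0.1] w 0.0323
```

View pics/c4.png

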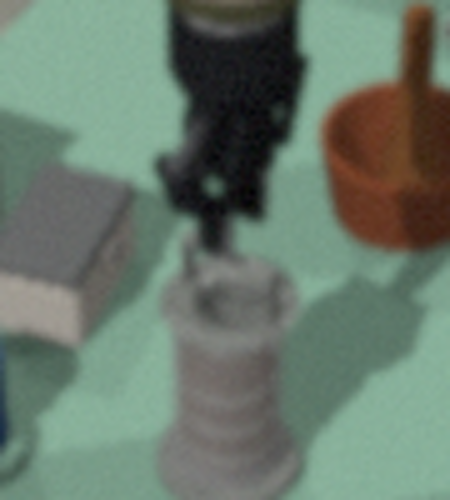

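```bash
python3 -m jog '[[0,0,0,0,0,0,0],[0,0,0,0,0,0,0],[0,0,0,0,0,0,0],[0,0,0,0,0,0,0],[0,0,0,0,0,0,0],[0,0,0,0,0,0,0],[0,0,0,0,0,0,0],[0,0,0,0,0,0,0]]'; python3 - <<'E'
from h import *
to(.559,.019,.30,-5.4)
a=read_camera("side")
for y in(.0,.02,.04):
  for z in(.171,.19): print(y,z,(proj(a,(.56,y,z))-[215,110])*5)
cv2.imwrite("pics/c5.png",crop(a,235,135,50,50,10))
E
```

```text
time_s: 4.45
ee_pos: [0.5592, 0.0204, 0.1785]
orientation: [0.999, -0.046, 0.0, 0.0]
contact_force: [0.2, -1.3, -0.1]
grip_width: 0.0003
finger_force: 0.0
t 4.45 ee [0.5592 0.0204 0.1785] shift [-1.000e-04  1.500e-03 -1.215e-01] turn [ 0.    -0.     0.002] F [ 0.2 -1.3 -0.1] w 0.0003
0.0 0.171 [246.03899968 253.76344986]
0.0 0.19 [246.16095138 230.87197973]
0.02 0.171 [231.53392591 273.23595065]
0.02 0.19 [231.51608874 250.3192564 ]
0.04 0.171 [216.75924452 293.07190561]
0.04 0.19 [216.59590558 270.13412352]
```

View pics/c5.png

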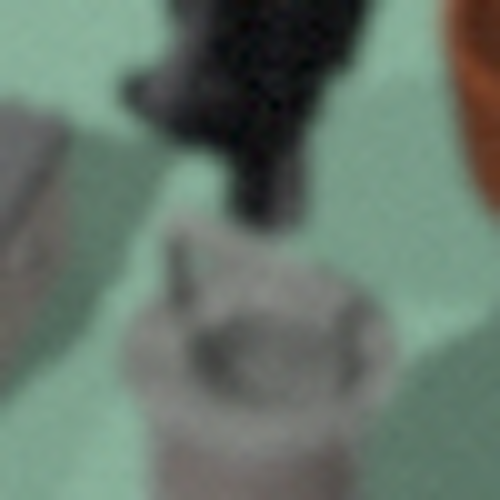

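The fingers shut on nothing (0.3 mm). In the side crop the shut fingertips end at about (265,225), roughly 70 crop pixels above where they should project, so the tips look about 3 cm higher than I assumed. I'll check that against the earlier picture before going lower.

```bash
python3 - <<'E'
from h import *
a=read_camera("side")
R=Ro.from_euler("z",-5.4,degrees=True)
print("c3 tips predicted (open), crop px:")
for y in(.043,-.043):
  for z in(.27,.30): print(y,z,(proj(a,R.apply([0,y,0])+[.5368,-.0167,z])-[215,110])*4)
hsv=cv2.cvtColor(a["img"],cv2.COLOR_BGR2HSV)
for v in range(148,172): print(v,a["img"][v,256:270].max(axis=1))
for z in(.171,.18,.19,.2,.21): print(z,proj(a,(.559,.0204,z)))
print(state()["orientation"],state()["ee_pos"])
E
```

```text
c3 tips predicted (open), crop px:
0.043 0.27 [204.9078625  131.38040991]
0.043 0.3 [205.20293524  99.06342997]
-0.043 0.27 [264.83448748  69.43331212]
-0.043 0.3 [266.04518884  37.44709607]
148 [ 28  22   6  24  19  20  26  27  46  83 126 147 154 155]
149 [ 42  24  19  22  19  19  21  34  53  91 132 152 155 158]
150 [ 86  57  37  21  17  19  34  45  60  93 132 150 154 156]
151 [127  90  50  19  23  23  38  50  64  92 131 152 155 155]
152 [149 112  70  33  24  28  43  55  64  93 128 151 154 156]
153 [154 118  69  37  21  30  48  58  65  93 132 151 156 156]
154 [149 114  68  34  29  29  54  65  74  95 134 151 155 155]
155 [145 115  67  38  36  35  53  68  82 104 137 152 156 153]
156 [143 113  78  56  42  44  58  73  87 113 137 153 153 153]
157 [139 123 104  86  72  63  77  91 105 124 146 153 157 155]
158 [131 130 122 113 105 100 104 118 131 145 153 157 156 157]
159 [131 131 128 127 130 127 132 138 149 152 154 156 155 157]
160 [129 127 128 127 135 134 143 148 150 150 152 148 151 153]
161 [128 122 126 127 128 131 137 140 142 138 140 140 145 150]
162 [126 126 131 130 133 132 131 133 137 133 130 131 132 138]
163 [129 127 131 131 137 135 133 133 128 131 125 127 125 128]
164 [132 131 134 129 134 136 133 130 124 126 125 128 122 118]
165 [134 131 120 121 129 132 132 126 124 124 126 127 118 107]
166 [125 119 115 108 113 116 120 119 121 121 119 118 114  96]
167 [107  99  95  95  97 104 108 113 110 110 117 113 106  92]
168 [ 82  85  84  91  97 103 110 104 107 103 106 105 100  94]
169 [ 75  80  86  92 100 102 104 106 102 100 100 101  98  85]
170 [ 68  77  86  95 103 103 105 105  99  99  99 101  99  88]
171 [ 71  77  90  98 105 108 104 107 106 105 104 103  99  90]
0.171 [261.53812594 164.82496309]
0.18 [261.53751061 162.66483734]
0.19 [261.53681203 160.24140084]
0.2 [261.53609746 157.7931106 ]
0.21 [261.53536649 155.31961896]
[ 9.98938395e-01 -4.60660663e-02  3.52962949e-05  1.48733042e-05] [0.55921693 0.02047397 0.17845835]
```

Both pictures agree: open or shut, the fingertips are 30 mm higher than the stated geometry predicts, with the columns matching. I'll take tip z ≈ ee z + 0.022, open, and descend 29 mm more.

```bash
python3 -m jog '[[1,0,0,0,0,0,0],[1,0,0,0,0,0,0],[1,0,0,0,0,0,0],[1,0,0,0,0,0,0],[1,0,0,0,0,0,0],[1,0,0,0.01,0,0,0],[1,0,0,0.02,0,0,0],[1,0,0,0.029,0,0,0]]';python3 -m jog '[[0,0,0,0,0,0,0],[0,0,0,0,0,0,0],[0,0,0,0,0,0,0],[0,0,0,0,0,0,0],[0,0,0,0,0,0,0],[0,0,0,0,0,0,0],[0,0,0,0,0,0,0],[0,0,0,0,0,0,0]]'; python3 - <<'E'
from h import *
to(.559,.019,.26,-5.4)
a=read_camera("side");cv2.imwrite("pics/c6.png",crop(a,235,135,50,50,6))
E
```

```text
time_s: 5.55
ee_pos: [0.5589, 0.0204, 0.1483]
orientation: [0.999, -0.046, -0.0, 0.0]
contact_force: [-0.6, -0.0, -0.4]
grip_width: 0.0855
finger_force: 0.0
time_s: 6.55
ee_pos: [0.5595, 0.0206, 0.1498]
orientation: [0.999, -0.046, 0.0, -0.0]
contact_force: [-1.1, 0.4, 5.9]
grip_width: 0.0079
finger_force: 58.8
t 6.55 ee [0.5595 0.0206 0.1498] shift [-0.0003  0.0016 -0.1102] turn [-0.    -0.001  0.002] F [-1.1  0.4  5.9] w 0.0079
```

Gripped (58.8 N on the pads). Lifting, then I'll check the hold.

```bash
python3 -m jog '[[0,0,0,-0.02,0,0,0],[0,0,0,-0.05,0,0,0],[0,0,0,-0.08,0,0,0],[0,0,0,-0.09,0,0,0],[0,0,-0.04,-0.09,0,0,0],[0,0,-0.08,-0.09,0,0,0],[0,0,-0.12,-0.09,0,0,0],[0,0,-0.12,-0.09,0,0,0]]'; python3 - <<'E'
from h import *
to(.562,.274,.12,-5.4)
a=read_camera("side");b=read_camera("top")
cv2.imwrite("pics/c6.png",np.hstack([crop(a,160,90,160,210,3)[:600],crop(b,140,140,100,105,3).repeat(2,0)[:600]*0+cv2.resize(crop(b,170,130,100,200,3),(300,600))]))
E
```

```text
time_s: 7.6
ee_pos: [0.569, 0.1438, 0.238]
orientation: [0.999, -0.043, -0.001, -0.001]
contact_force: [0.1, -0.0, -1.6]
grip_width: 0.0081
finger_force: 58.6
t 7.6 ee [0.569  0.1438 0.238 ] shift [-0.018  -0.129   0.1182] turn [-0.001  0.002  0.008] F [ 0.1 -0.  -1.6] w 0.0081
```

View pics/c6.png

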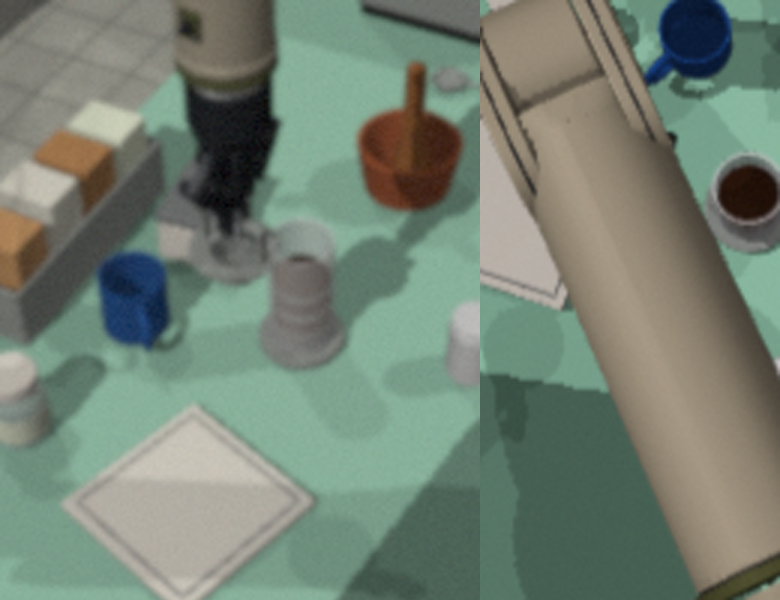

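The strainer hangs level from the bar at side crop (230,250), and the tube mouth is open, its top-view centre near (260,194). The board is at side crop (190,500). Carrying the strainer over the board and lowering.

```bash
python3 -m jog '[[0,-0.005,-0.04,0,0,0,0],[0,-0.01,-0.09,0,0,0,0],[0,-0.018,-0.129,0.03,0,0,0],[0,-0.018,-0.129,0.08,0,0,0],[0,-0.018,-0.129,0.12,0,0,0],[0,-0.018,-0.129,0.15,0,0,0],[0,-0.018,-0.129,0.17,0,0,0],[0,-0.018,-0.129,0.18,0,0,0]]'; python3 - <<'E'
from h import *
to(.562,.274,.035,-5.4)
E
```

```text
time_s: 8.7
ee_pos: [0.5643, 0.269, 0.0584]
orientation: [0.999, -0.047, -0.0, 0.0]
contact_force: [0.5, 0.2, -1.0]
grip_width: 0.0081
finger_force: 58.7
t 8.7 ee [0.5643 0.269  0.0584] shift [-0.0028 -0.0048  0.0234] turn [0.001 0.001 0.001] F [ 0.5  0.2 -1. ] w 0.0081
```

```bash
python3 -m jog '[[0,0,0,0.008,0,0,0],[0,0,0,0.013,0,0,0],[0,0,0,0.017,0,0,0],[0,0,0,0.019,0,0,0],[0,0,0,0.021,0,0,0],[0,0,0,0.022,0,0,0],[0,0,0,0.022,0,0,0],[0,0,0,0.022,0,0,0]]'; python3 - <<'E'
from h import *
to(.562,.274,.035,-5.4)
a=read_camera("side");b=read_camera("top")
cv2.imwrite("pics/c7.png",crop(a,170,160,110,140,4)[:,:])
for z in (.1505,): print(onz(b,(260-.3,194-.3),z))
hsv=cv2.cvtColor(b["img"],cv2.COLOR_BGR2HSV);m=((b["img"].max(2)<85)&(hsv[...,0]<15)).astype(np.uint8)
m[:,:240]=0;m[:,280:]=0;m[:175]=0;m[215:]=0
c=max(cv2.findContours(m,0,1)[0],key=cv2.contourArea);print(cv2.minEnclosingCircle(c),cv2.fitEllipse(c))
E
```

```text
time_s: 9.7
ee_pos: [0.5643, 0.2701, 0.0375]
orientation: [0.999, -0.046, 0.0, 0.0]
contact_force: [-0.7, -1.0, -2.1]
grip_width: 0.0079
finger_force: 58.7
t 9.7 ee [0.5643 0.2701 0.0375] shift [-0.0026 -0.0037  0.0025] turn [ 0.    -0.     0.002] F [-0.7 -1.  -2.1] w 0.0079
[0.55965884 0.01560597 0.1505    ]
((259.0, 194.0), 10.198139190673828) ((259.0735778808594, 193.8156280517578), (17.622133255004883, 19.911632537841797), 89.29312896728516)
```

View pics/c7.png

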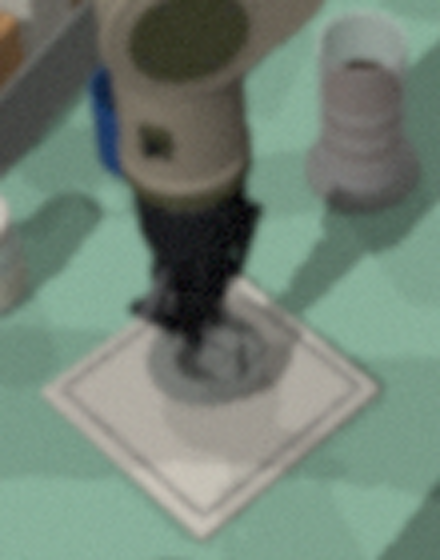

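The strainer sits just above the middle of the board, rim at crop (215,360), with no contact yet. I'll lower the last few mm.

```bash
python3 -m jog '[[0,0,0,0.001,0,0,0],[0,0,0,0.002,0,0,0],[0,0,0,0.002,0,0,0],[0,0,0,0.003,0,0,0],[0,0,0,0.003,0,0,0],[0,0,0,0.003,0,0,0],[0,0,0,0.003,0,0,0],[0,0,0,0.003,0,0,0]]'
```

```text
time_s: 10.8
ee_pos: [0.5644, 0.2702, 0.0349]
orientation: [0.999, -0.046, 0.0, -0.0]
contact_force: [-2.5, -1.0, 6.4]
grip_width: 0.0082
finger_force: 59.5
```

```bash
python3 -m jog '[[1,0,0,0,0,0,0],[1,0,0,0,0,0,0],[1,0,0,0,0,0,0],[1,0,0,0,0,0,0],[1,0,0,-0.03,0,0,0],[1,0,0,-0.08,0,0,0],[1,0,0,-0.14,0,0,0],[1,0,0,-0.19,0,0,0]]'; python3 - <<'E'
from h import *
to(.562,-.277,.25,-5.4)
E
```

```text
time_s: 11.8
ee_pos: [0.5642, 0.2702, 0.2269]
orientation: [0.999, -0.046, 0.001, -0.0]
contact_force: [1.1, 0.4, -0.6]
grip_width: 0.0854
finger_force: 0.0
t 11.8 ee [0.5642 0.2702 0.2269] shift [ 0.0481  0.5451 -0.0234] turn [-0.001 -0.001  0.002] F [ 1.1  0.4 -0.6] w 0.0854
```

```bash
python3 -m jog '[[1,0,0.04,-0.02,0,0,0],[1,0.01,0.1,-0.025,0,0,0],[1,0.015,0.16,-0.025,0,0,0],[1,0.02,0.22,-0.025,0,0,0],[1,0.025,0.28,-0.025,0,0,0],[1,0.03,0.34,-0.025,0,0,0],[1,0.035,0.4,-0.025,0,0,0],[1,0.04,0.45,-0.025,0,0,0]]';python3 - <<'E'
from h import *
to(.5625,-.277,.22,-5.4)
E
```

```text
time_s: 12.8
ee_pos: [0.5621, -0.1845, 0.2495]
orientation: [0.999, -0.047, 0.0, 0.0]
contact_force: [0.8, 0.5, 0.5]
grip_width: 0.0854
finger_force: 0.0
t 12.8 ee [ 0.5621 -0.1845  0.2495] shift [0.0091 0.0921 0.0296] turn [ 0.001 -0.     0.001] F [0.8 0.5 0.5] w 0.0854
```

```bash
python3 -m jog '[[1,0.005,0.05,0,0,0,0],[1,0.009,0.085,0.01,0,0,0],[1,0.009,0.0925,0.02,0,0,0],[1,0.009,0.0925,0.03,0,0,0],[1,0.009,0.0925,0.03,0,0,0],[1,0.009,0.0925,0.03,0,0,0],[1,0.009,0.0925,0.03,0,0,0],[1,0.009,0.0925,0.03,0,0,0]]';python3 - <<'E'
from h import *
to(.5625,-.277,.101,-5.4)
a=read_camera("side")
im=crop(a,170,90,150,200,3);cv2.imwrite("pics/c8.png",im)
E
```

```text
time_s: 13.8
ee_pos: [0.5632, -0.2745, 0.2198]
orientation: [0.999, -0.046, 0.0, 0.0]
contact_force: [0.2, -0.7, 0.4]
grip_width: 0.0854
finger_force: 0.0
t 13.8 ee [ 0.5632 -0.2745  0.2198] shift [-0.0006  0.0026  0.1188] turn [ 0.    -0.001  0.002] F [ 0.2 -0.7  0.4] w 0.0854
```

View pics/c8.png

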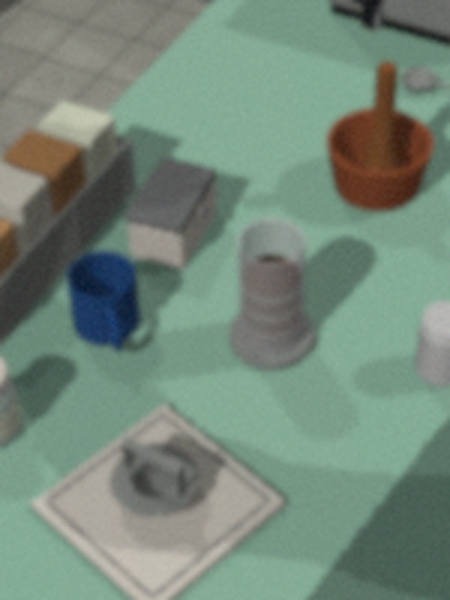

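The strainer stands upright inside the board at crop (160,475). The pestle stands in the mortar at (385,110), and one open finger is visible above it at (370,12), as expected. Descending on the pestle.

```bash
python3 -m jog '[[1,0,0.0025,0.03,0,0,0],[1,0,0.0025,0.07,0,0,0],[1,0,0.0025,0.1,0,0,0],[1,0,0.0025,0.119,0,0,0],[1,0,0.0025,0.119,0,0,0],[0,0,0.0025,0.119,0,0,0],[0,0,0.0025,0.119,0,0,0],[0,0,0.0025,0.119,0,0,0]]';python3 -m jog '[[0,0,0,0,0,0,0],[0,0,0,0,0,0,0],[0,0,0,0,0,0,0],[0,0,0,0,0,0,0],[0,0,0,0,0,0,0],[0,0,0,0,0,0,0],[0,0,0,0,0,0,0],[0,0,0,0,0,0,0]]'; python3 - <<'E'
from h import *
to(.5625,-.277,.101,-5.4)
E
```

```text
time_s: 14.85
ee_pos: [0.5632, -0.2773, 0.1013]
orientation: [0.999, -0.046, 0.001, 0.0]
contact_force: [-0.7, 0.2, 0.7]
grip_width: 0.032
finger_force: 0.0
time_s: 15.85
ee_pos: [0.5634, -0.277, 0.1012]
orientation: [0.999, -0.046, 0.001, 0.0]
contact_force: [0.2, 2.3, 5.9]
grip_width: 0.0246
finger_force: 59.2
t 15.85 ee [ 0.5634 -0.277   0.1012] shift [-0.0009  0.0001  0.0002] turn [ 0.    -0.001  0.002] F [0.2 2.3 5.9] w 0.0246
```

```bash
python3 -m jog '[[0,0,0,-0.02,0,0,0],[0,0,0,-0.06,0,0,0],[0,0,0,-0.11,0,0,0],[0,0,0,-0.16,0,0,0],[0,0,0,-0.19,0,0,0],[0,0,0,-0.19,0,0,0],[0,0,0,-0.19,0,0,0],[0,0,0,-0.19,0,0,0]]'; python3 - <<'E'
from h import *
a=read_camera("side");b=read_camera("top")
cv2.imwrite("pics/c9.png",np.hstack([crop(a,240,60,100,150,4)[:,:400],crop(b,225,160,75,75,8)[:600,:400]]))
hsv=cv2.cvtColor(b["img"],cv2.COLOR_BGR2HSV)
# not-green pixels around tube = whole dispenser silhouette
def big(m,x0,x1,y0,y1):
    k=np.zeros_like(m,np.uint8);k[y0:y1,x0:x1]=m[y0:y1,x0:x1];c=max(cv2.findContours(k,0,1)[0],key=cv2.contourArea);return c
c=big(hsv[...,1]<50,235,290,170,225);print("silh",cv2.boundingRect(c),cv2.contourArea(c))
d=big((b["img"].max(2)<85)&((hsv[...,0]<15)|(hsv[...,0]>165)),240,280,175,215);e=cv2.fitEllipse(d);print("dark",e,cv2.boundingRect(d))
for z in(.1,.11,.12): print(z,onz(b,e[0],z), "dia", .062*446/(1.425-z))
for P in((.558,.018,.15),(.558,.018,.012)):
    r=.036 if P[2]>.1 else .048
    q=np.array([proj(b,(P[0]+r*np.cos(t),P[1]+r*np.sin(t),P[2])) for t in np.linspace(0,6.28,40)]);print("pred bounds",q.min(0),q.max(0))
# pestle in side view: tilt
h=cv2.cvtColor(a["img"],cv2.COLOR_BGR2HSV);p=big((h[...,0]<22)&(h[...,1]>90),280,320,40,125)
print("pestle",cv2.boundingRect(p),cv2.minAreaRect(p)); s=state();x,y,z=s["ee_pos"];print(s["ee_pos"],proj(a,(x,y,z-.089)),proj(a,(x,y,z+.02)))
E
```

```text
time_s: 16.85
ee_pos: [0.5622, -0.2771, 0.289]
orientation: [0.999, -0.046, -0.001, -0.0]
contact_force: [0.6, -0.1, -2.6]
grip_width: 0.0248
finger_force: 59.1
silh (245, 180, 30, 34) 752.5
dark ((259.0745544433594, 193.7501983642578), (17.64564323425293, 20.069761276245117), 87.88216400146484) (249, 185, 21, 19)
0.1 [0.56685248 0.01781047 0.1       ] dia 20.869433962264154
0.11 [0.56539045 0.01773082 0.11      ] dia 21.028136882129278
0.12 [0.56392843 0.01765117 0.12      ] dia 21.18927203065134
pred bounds [246.40055347 181.99399105] [271.2980862  206.63684055]
pred bounds [244.05035677 185.65620581] [274.06666339 215.42415564]
pestle (294, 63, 13, 47) ((300.0, 86.0), (46.0, 12.0), 90.0)
[ 0.56240501 -0.27704839  0.28938934] [299.34664394 106.31466897] [301.23183412  79.1015258 ]
```

```bash
python3 -m jog '[[0,-0.003,-0.03,0,0,0,0],[0,-0.008,-0.08,0,0,0,0],[0,-0.013,-0.13,0,0,0,0],[0,-0.018,-0.18,0,0,0,0],[0,-0.023,-0.24,0,0,0,0],[0,-0.028,-0.28,0,0,0,0],[0,-0.028,-0.293,0,0,0,0],[0,-0.028,-0.293,0,0,0,0]]'; python3 - <<'E'
from h import *
to(.562,.0175,.245,-5.4)
E
```

```text
time_s: 17.95
ee_pos: [0.5619, 0.0174, 0.2902]
orientation: [0.999, -0.046, -0.0, 0.0]
contact_force: [0.1, 0.3, -2.5]
grip_width: 0.0251
finger_force: 59.2
t 17.95 ee [0.5619 0.0174 0.2902] shift [ 0.0001 -0.0001  0.0452] turn [0.    0.    0.003] F [ 0.1  0.3 -2.5] w 0.0251
```

```bash
python3 - <<'E'
from h import *
a=read_camera("side");h=cv2.cvtColor(a["img"],cv2.COLOR_BGR2HSV)
def col(v,lo,hi,m): 
    r=np.where(m[v,lo:hi])[0]+lo;return (r.min()-.5,r.max()+.5) if len(r) else None
w=(h[...,0]<22)&(h[...,1]>80)
for v in range(130,166,4): print(v,col(v,235,290,w))
g=h[...,1]<60
for v in range(176,212,4): print(v,col(v,240,285,g))
print(proj(a,(.562,.0175,.2)),proj(a,(.562,.0175,.15)),proj(a,(.562,.0175,.006)))
E
python3 -m jog '[[0,0,0,0.02,0,0,0],[0,0,0,0.035,0,0,0],[0,0,0,0.045,0,0,0],[0,0,0,0.05,0,0,0],[0,0,0,0.055,0,0,0],[0,0,0,0.06,0,0,0],[0,0,0,0.065,0,0,0],[0,0,0,0.07,0,0,0]]'
```

```text
130 (np.float64(261.5), np.float64(289.5))
134 (np.float64(257.5), np.float64(289.5))
138 (np.float64(257.5), np.float64(289.5))
142 (np.float64(257.5), np.float64(289.5))
146 (np.float64(255.5), np.float64(289.5))
150 (np.float64(254.5), np.float64(289.5))
154 (np.float64(254.5), np.float64(289.5))
158 (np.float64(255.5), np.float64(289.5))
162 None
176 (np.float64(241.5), np.float64(284.5))
180 (np.float64(240.5), np.float64(284.5))
184 (np.float64(240.5), np.float64(282.5))
188 (np.float64(239.5), np.float64(284.5))
192 (np.float64(240.5), np.float64(282.5))
196 (np.float64(240.5), np.float64(283.5))
200 (np.float64(239.5), np.float64(284.5))
204 (np.float64(239.5), np.float64(283.5))
208 (np.float64(239.5), np.float64(283.5))
[261.08484183 156.92871237] [261.09958295 168.92235969] [261.1374018 200.319347 ]
time_s: 19.0
ee_pos: [0.5619, 0.0172, 0.2202]
orientation: [0.999, -0.046, 0.0, 0.0]
contact_force: [0.5, 0.2, -1.9]
grip_width: 0.0247
finger_force: 59.2
```

Inside the tube with no contact. Pushing down steadily.

```bash
python3 -m jog '[[0,0,0,0.005,0,0,0],[0,0,0,0.01,0,0,0],[0,0,0,0.015,0,0,0],[0,0,0,0.02,0,0,0],[0,0,0,0.024,0,0,0],[0,0,0,0.028,0,0,0],[0,0,0,0.032,0,0,0],[0,0,0,0.036,0,0,0]]'; python3 -m jog '[[0,0,0,0.003,0,0,0],[0,0,0,0.006,0,0,0],[0,0,0,0.009,0,0,0],[0,0,0,0.012,0,0,0],[0,0,0,0.014,0,0,0],[0,0,0,0.016,0,0,0],[0,0,0,0.018,0,0,0],[0,0,0,0.018,0,0,0]]'
```

```text
time_s: 20.0
ee_pos: [0.5621, 0.0172, 0.1844]
orientation: [0.999, -0.046, 0.0, 0.0]
contact_force: [0.1, -0.3, 0.0]
grip_width: 0.0244
finger_force: 59.4
time_s: 21.0
ee_pos: [0.5618, 0.0172, 0.1662]
orientation: [0.999, -0.046, -0.0, -0.0]
contact_force: [0.5, -0.9, 0.4]
grip_width: 0.0248
finger_force: 59.4
```

```bash
python3 -m jog '[[0,0,0,0.001,0,0,0],[0,0,0,0.002,0,0,0],[0,0,0,0.003,0,0,0],[0,0,0,0.004,0,0,0],[0,0,0,0.005,0,0,0],[0,0,0,0.006,0,0,0],[0,0,0,0.007,0,0,0],[0,0,0,0.007,0,0,0]]'
```

```text
time_s: 22.0
ee_pos: [0.5627, 0.0172, 0.1608]
orientation: [0.999, -0.046, 0.001, 0.0]
contact_force: [-2.1, -0.7, 13.3]
grip_width: 0.0247
finger_force: 60.6
```

```bash
python3 -m jog '[[0,0,0,0.0005,0,0,0],[0,0,0,0.0005,0,0,0],[0,0,0,0.0005,0,0,0],[0,0,0,0.0005,0,0,0],[0,0,0,0.0005,0,0,0],[0,0,0,0.0005,0,0,0],[0,0,0,0.0005,0,0,0],[0,0,0,0.0005,0,0,0]]'
```

```text
time_s: 23.0
ee_pos: [0.5629, 0.0172, 0.1608]
orientation: [0.999, -0.046, 0.001, 0.0]
contact_force: [-2.6, -0.9, 15.6]
grip_width: 0.0244
finger_force: 60.8
```

Packed: the foot is at 0.072 m, pressing about 17 N with no give. Withdrawing now.

```bash
python3 -m jog '[[0,0,0,-0.01,0,0,0],[0,0,0,-0.03,0,0,0],[0,0,0,-0.06,0,0,0],[0,0,0,-0.09,0,0,0],[0,0,0,-0.11,0,0,0],[0,0,0,-0.125,0,0,0],[0,0,0,-0.13,0,0,0],[0,0,0,-0.13,0,0,0]]'; python3 - <<'E'
from h import *
to(.5632,-.277,.289,-5.4)
b=read_camera("top");hsv=cv2.cvtColor(b["img"],cv2.COLOR_BGR2HSV)
m=((hsv[...,1]>110)&((hsv[...,0]<15)|(hsv[...,0]>170))).astype(np.uint8);m[:,:325]=0;m[:,390:]=0;m[:165]=0;m[235:]=0
c=max(cv2.findContours(m,0,1)[0],key=cv2.contourArea);u=cv2.fitEllipse(cv2.convexHull(c))[0];print("mortar",u,onz(b,u,.07))
E
```

```text
time_s: 24.0
ee_pos: [0.5618, 0.0172, 0.2885]
orientation: [0.999, -0.046, -0.0, 0.0]
contact_force: [0.0, 0.8, -2.0]
grip_width: 0.0246
finger_force: 59.3
t 24.0 ee [0.5618 0.0172 0.2885] shift [ 0.0285  0.2928 -0.0005] turn [0.    0.001 0.002] F [ 0.   0.8 -2. ] w 0.0246
mortar (355.0495300292969, 198.17254638671875) [ 0.56456643 -0.27644621  0.07      ]
```

```bash
python3 -m jog '[[0,0.003,0.03,0,0,0,0],[0,0.008,0.08,0,0,0,0],[0,0.013,0.13,0,0,0,0],[0,0.018,0.18,0,0,0,0],[0,0.023,0.24,0,0,0,0],[0,0.029,0.28,0,0,0,0],[0,0.029,0.293,0,0,0,0],[0,0.029,0.293,0,0,0,0]]'; python3 -c "
from h import *
to(.5635,-.277,.101,-5.4)"
```

```text
time_s: 25.05
ee_pos: [0.5635, -0.2774, 0.288]
orientation: [0.999, -0.047, -0.001, -0.0]
contact_force: [-0.1, 0.2, -2.2]
grip_width: 0.0245
finger_force: 59.3
t 25.05 ee [ 0.5635 -0.2774  0.288 ] shift [ 0.0002 -0.0002  0.187 ] turn [-0.001  0.001  0.001] F [-0.1  0.2 -2.2] w 0.0245
```

```bash
python3 -m jog '[[0,0,0,0.03,0,0,0],[0,0,0,0.07,0,0,0],[0,0,0,0.11,0,0,0],[0,0,0,0.14,0,0,0],[0,0,0,0.16,0,0,0],[0,0,0,0.17,0,0,0],[0,0,0,0.178,0,0,0],[0,0,0,0.18,0,0,0]]'; python3 -c "
from h import *
to(.5635,-.277,.101,-5.4)"
```

```text
time_s: 26.05
ee_pos: [0.5641, -0.2772, 0.1092]
orientation: [0.999, -0.046, 0.0, 0.0]
contact_force: [-0.4, -0.5, -2.2]
grip_width: 0.0246
finger_force: 59.3
t 26.05 ee [ 0.5641 -0.2772  0.1092] shift [-0.0006 -0.0002  0.0082] turn [ 0.    -0.001  0.002] F [-0.4 -0.5 -2.2] w 0.0246
```

```bash
python3 -m jog '[[0,0,0,0.002,0,0,0],[0,0,0,0.004,0,0,0],[0,0,0,0.006,0,0,0],[0,0,0,0.007,0,0,0],[0,0,0,0.008,0,0,0],[0,0,0,0.0085,0,0,0],[0,0,0,0.0085,0,0,0],[0,0,0,0.0085,0,0,0]]'
```

```text
time_s: 27.05
ee_pos: [0.5642, -0.2773, 0.1012]
orientation: [0.999, -0.046, 0.001, 0.0]
contact_force: [-0.1, 1.0, 5.9]
grip_width: 0.0248
finger_force: 60.0
```

Contact, at the same height it was picked up from. Opening, then rising straight up.

```bash
python3 -m jog '[[1,0,0,0,0,0,0],[1,0,0,0,0,0,0],[1,0,0,0,0,0,0],[1,0,0,0,0,0,0],[1,0,0,0,0,0,0],[1,0,0,-0.03,0,0,0],[1,0,0,-0.07,0,0,0],[1,0,0,-0.11,0,0,0]]';python3 -m jog '[[1,0,0,-0.04,0,0,0],[1,0,0,-0.07,0,0,0],[1,0,0.05,-0.07,0,0,0],[1,0,0.1,-0.07,0,0,0],[1,0,0.15,-0.07,0,0,0],[1,0,0.15,-0.07,0,0,0],[1,0,0.15,-0.07,0,0,0],[1,0,0.15,-0.07,0,0,0]]'; python3 - <<'E'
from h import *
a=read_camera("side");b=read_camera("top")
h=cv2.cvtColor(a["img"],cv2.COLOR_BGR2HSV);w=(h[...,0]<22)&(h[...,1]>90)
for v in range(106,130,4):
    r=np.where(w[v,285:315])[0]+285;print(v,r.min() if len(r) else 0,r.max() if len(r) else 0)
old=cv2.imread("pics/side0.png");d=np.abs(a["img"].astype(int)-old).max(2)>50
n,l,st,_=cv2.connectedComponentsWithStats(d.astype(np.uint8));print([list(x) for x in st[1:] if x[4]>15])
print(proj(a,(.564,-.277,.18)))
# dark cake / tube: side-view column profile through the tube
print(a["img"][165:205:2,261].tolist())
E
```

```text
time_s: 28.05
ee_pos: [0.5637, -0.2772, 0.2116]
orientation: [0.999, -0.046, -0.0, -0.0]
contact_force: [-0.4, -0.5, 0.1]
grip_width: 0.0852
finger_force: 0.0
time_s: 29.05
ee_pos: [0.5507, -0.4251, 0.2808]
orientation: [0.999, -0.045, 0.0, -0.0]
contact_force: [0.3, 0.5, -0.7]
grip_width: 0.0857
finger_force: 0.0
106 0 0
110 0 0
114 296 300
118 296 300
122 295 300
126 294 300
[[np.int32(311), np.int32(0), np.int32(25), np.int32(53), np.int32(848)], [np.int32(378), np.int32(0), np.int32(56), np.int32(30), np.int32(666)], [np.int32(447), np.int32(0), np.int32(9), np.int32(3), np.int32(19)], [np.int32(466), np.int32(0), np.int32(33), np.int32(41), np.int32(590)], [np.int32(496), np.int32(0), np.int32(16), np.int32(51), np.int32(466)], [np.int32(436), np.int32(15), np.int32(16), np.int32(21), np.int32(143)], [np.int32(455), np.int32(14), np.int32(19), np.int32(28), np.int32(375)], [np.int32(426), np.int32(32), np.int32(32), np.int32(53), np.int32(679)], [np.int32(313), np.int32(55), np.int32(5), np.int32(5), np.int32(18)], [np.int32(455), np.int32(64), np.int32(23), np.int32(33), np.int
[... 910 characters left out ...]
(183), np.int32(11), np.int32(39), np.int32(114)], [np.int32(429), np.int32(182), np.int32(5), np.int32(5), np.int32(17)], [np.int32(433), np.int32(195), np.int32(12), np.int32(30), np.int32(192)], [np.int32(207), np.int32(235), np.int32(36), np.int32(25), np.int32(586)], [np.int32(471), np.int32(238), np.int32(7), np.int32(5), np.int32(24)]]
[298.5863329  111.00913866]
[[137, 147, 135], [141, 149, 138], [141, 147, 135], [141, 148, 135], [140, 146, 134], [143, 150, 137], [146, 149, 143], [140, 142, 139], [119, 121, 120], [94, 99, 102], [95, 99, 103], [94, 98, 102], [94, 98, 101], [94, 98, 102], [93, 96, 101], [100, 102, 106], [104, 106, 110], [98, 100, 105], [105, 108, 112], [101, 104, 108]]
```

The pestle matches its starting picture, and nothing changed apart from the arm, the strainer and board, and the tube. Handing in.

```bash
python3 -c "
from plant import *
print(finish_job())"
```

```text
the job is handed in; nothing more can be done
None
```

I handed the job in at about 29 s: the strainer stands upright on the board, the three tea cakes are pushed home and pressed with about 17 N, and the pestle is back upright in the mortar; the system gave no verdict.

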